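# Demould a cast wheel, then crack a stuck dry-box lid and hold it ajar

### The arm

A 7-joint arm with a two-finger parallel gripper is mounted at the origin on the work surface. World frame = base frame: x ahead of the robot, y to its left, z up, the work surface at z = 0. Lengths are in m, angles in rad, forces in N, time in s.
With the tool pointing down it reaches from about 0.4 to 0.9 m from the base axis. Payload 5.5 kg.
Tool frame: the origin (TCP) lies midway between the tips of the shut fingers; the grasp point (between the pads) lies 19 mm behind it (env.grasp_offset is the distance from the TCP to the grasp point, in m); z points along the fingers, y is the line along which they close (so a half turn about z gives the same grasp; the last joint's range is limited). The gripper opens to 92 mm and grips with 3 to 60 N. Pads are 19 mm wide; open, the fingers measure 130 mm over their backs; the gripper's body (75 mm by 190 mm) begins 47 mm behind the grasp point.
Start: joints at [-1.044, 0.501, -0.427, 1.55, 0.221, 1.138, -0.21], TCP at [0.169, 0.628, 0.227] pointing down, gripper open.
Joint ranges: [-2.88, 2.88], [-0.31, 2.03], [-1.54, 1.56], [0.2, 2.42], [-1.41, 4.55], [0.19, 2.02], [-2.57, 2.57]. Speed limits (rad/s): [2.57, 2.57, 3.14, 3.14, 3.14, 3.14, 3.14].

### API

Orientations are given as a 3x3 rotation matrix whose columns are the frame's x, y, z axes.
In Python, from bench import sensors, optics, env gives the robot as it stands.
- The arm moves only by the shell command python3 -m pendant 'ROWS' [FORCE]. ROWS is JSON, a list of rows, each an object with "grip": the opening, from -1 (shut) to 1 (fully open), so that 0 is half open; "slide": the shift along the tool's x, y, z in mm, a list of three; "dr": the turn, a rotation vector about the tool's x, y, z in rad, a list of three. In form: [{"grip": grip, "slide": [x, y, z], "dr": [wx, wy, wz]}, ...]. A call has 1 to 20 rows; each row is the pose to reach, as a shift and turn from the pose commanded when the call began, along the tool's axes at that moment; what a row does not reach only later rows make up. A row lasts 1/8 s, in which the tool goes at most 62.5 mm and 10.7 degrees, less where a joint would pass 70% of its speed; a pose out of reach is approached as far as the arm can. A call with a gripper value outside its range is refused whole. The fingers move at their own pace and stop on an object; FORCE is the grip in N (left out, the last holds). Time passes only in rows, so rows that repeat a pose let the fingers close. It gives the time, the measured TCP pose, the force, the opening and the grip force at its end, in the units of the state.
- sensors.read_state(): the state, without advancing time (a new reading comes with each control period).
- optics.capture(name): name is "scene" or "top"; returns the picture (480x640x3 uint8, red, green, blue); there is no depth.
- optics.calibration(name): a dict with "mtx" (3x3 intrinsics, pixels), "k1" (the pictures are not rectified: a ray, as slopes to the right and down, at radius r is drawn at 1 + k1 r^2 times it, then the intrinsics apply), "origin" and "attitude" of the camera in the world. Camera axes: x right, y down, z forward; pixel columns grow to the right and rows downward; lengths in m; the calibration is good to about 2 mm. A picture is of the moment at which its call begins. calibration takes no time and is no camera call.
- env.job_done(): hands the job in; it is judged then, once.
The state is a dict: "t": time; "joints": joint angles; "qd": joint speeds; "joint_torque": joint torques, N m; "eef_pos": TCP position; "tcp_rot": TCP orientation; "wrist_force": force on the tool from outside, world axes, zero at the start; "torque": the same for the moment, N m; "gripper_width": finger opening in m; "gripper_force": force on a finger pad.
Only numpy, scipy, OpenCV 4.12 (cv2) and the standard library are available. Lean on these libraries where they do the work, as an engineer would, in place of code of your own. Each camera call takes 0.05 s, during which the arm holds its last target. There are 200 camera calls.

### The job

The robot wheel cast in the open mould has set and is to go into the dry box. Lift it out of the mould and lay it in the shallow tray, hub up, then break the dry box's lid free of its sticky gasket and hold it slightly open, its front edge about four to five centimetres above where it sat, so that I can slip the wheel in. Do not let the lid fly up, do not drop the wheel, leave everything else where it is, and finish while still holding the lid open.

Things in the scene. Friction and masses are not known exactly. Their poses are not given: they have to be found in the camera images.
- wheel: The cast robot wheel (90 g): a honey-coloured urethane disc 64 diameter, 16 thick, cast round an aluminium hub; the hub's round stub, 18 diameter, stands up 20 above the middle of the disc (36 in all) and is what to grip. Origin: centre of its underside, z along the axle towards the stub. It lies loose in the mould, stub up, its disc flush with the mould's top.
- wheel_top (a point): Centre of the top of the wheel's stub, 36 above its origin.
- mould: Lower half of the casting mould, fixed to the bench: a pale grey square block 100 x 100 x 26 with a round cavity 68 diameter, 16 deep, in the middle of its top. Origin: centre of its underside, z up. It and the tray may change places.
- tray: Shallow steel tray, loose (0.35 kg), 150 (its x) x 130 (its y) outside, floor 4 thick, walls 4 thick and 16 high. Origin: centre of its underside, z up. It starts empty.
- drybox: The dry box, fixed to the bench: clear walls, grey flange, black gasket, 220 deep (its x) x 260 wide (its y) x 120 high to the flange, with the lid 131 high. Origin: centre of its underside; its front faces -x, z up. The lid is hinged along the back at x = +110, z = 123; the two latches at the front hang undone. Sizes here are in mm.
- lid (a joint): Lid angle, 0 shut, growing as it opens (rad); turns about the hinge line along the box's y axis, the front edge rising. Each 0.05 rad lifts the front edge 11 mm, so 0.18 to 0.23 rad is 40 to 50 mm. The gasket sticks: at the handle it takes about 14 to 18 N upward (so a firm grip) to start it, the pull falls away over the first 10 mm of rise, and after that only the lid's weight (about 3 N at the handle) is left. Let go, the lid falls shut.
- lid_handle (a point): Middle of the lid's steel bar handle: a level round bar 10 diameter, 120 long, along the box's y axis, its axis 32 above the lid's top face (27 free below it), 25 behind the lid's front edge. Shut, it is at box x = -85, y = 0, z = 163; it is 195 ahead of the hinge line and 40 above it. Axes as the lid's.
- lid_front_edge (a point): Middle of the lid's lower front edge, 220 from the hinge line; shut, it is at box x = -110, z = 123.
- mould_top: Bystander, to be left alone: the mould's other half, a pale grey square slab 100 x 100 x 18 with a small dark pour hole, lying apart, no cavity.
- pliers: Bystander, to be left alone: slim-nosed pliers lying flat, 150 long, 55 wide, 12 high.
- gearmotor: Bystander, to be left alone: small geared motor lying on its side, 38 diameter, 80 long.
- battery: Bystander, to be left alone: black battery pack, 100 x 45 x 30.
- screwdriver: Bystander, to be left alone: screwdriver lying flat, 180 long.
- spool: Bystander, to be left alone: metal spool standing on end, 60 diameter, 48 high.
- multimeter: Bystander, to be left alone: grey hand-held multimeter lying flat, 150 x 75 x 32.
Not all that is in view belongs to the job. Leave any green look-alike of the wheel alone.

How it is judged:
By the outcome, as a careful person would: the job done as asked, in the order asked, and still so for the second after the job is handed in, while the arm keeps its last pose, push and grip.
It also fails if it takes over 51 s, if anything falls off the work surface, if the arm or the gripper's body presses on something with over 40 N, if the wrist force passes 120 N, or if a joint passes its speed limit or range.

## Working session

There is one attempt and no reset: what is moved stays moved. The work goes in short steps, Python scripts to look and compute and a shell command to move; the robot and the scene stay as the last step left them, time stands still between calls to the robot, and variables do not carry over. Pictures are saved under pics/ and viewed, at most 10 in all, crops included, and the job is handed in when it is done.

```bash
mkdir -p pics; ls; python3 - <<'E'
from bench import sensors, optics, env
import cv2, numpy as np
np.set_printoptions(precision=4,suppress=True)
for n in("scene","top"):
    im=optics.capture(n); cv2.imwrite(f"pics/{n}0.png",im[...,::-1]); c=optics.calibration(n); print(n,c)
s=sensors.read_state(); print(s["t"],s["eef_pos"],s["tcp_rot"],s["gripper_width"],env.grasp_offset)
E
```

```text
pics
scene {'mtx': array([[594.082 ,   0.    , 311.8717],
       [  0.    , 594.082 , 240.3725],
       [  0.    ,   0.    ,   1.    ]]), 'k1': -0.034425442660775615, 'origin': array([1.3561, 0.5573, 1.2875]), 'attitude': array([[-0.589 ,  0.6066, -0.5341],
       [ 0.8081,  0.4384, -0.3934],
       [-0.0045, -0.6633, -0.7484]])}
top {'mtx': array([[510.1247,   0.    , 311.7574],
       [  0.    , 510.1247, 242.3507],
       [  0.    ,   0.    ,   1.    ]]), 'k1': -0.015134913973360494, 'origin': array([ 0.3288, -0.0497,  1.4483]), 'attitude': array([[-0.0294, -0.9869,  0.1586],
       [-0.9995,  0.0314,  0.0103],
       [-0.0151, -0.1582, -0.9873]])}
0.1 [0.1694 0.6269 0.2258] [[-0.9654  0.2607 -0.0005]
 [ 0.2607  0.9654 -0.0017]
 [ 0.0001 -0.0017 -1.    ]] 0.09172114134074058 0.0188
```

View pics/top0.png

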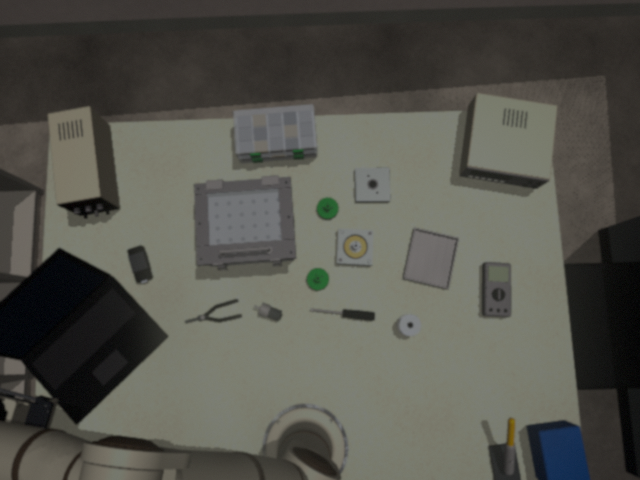

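View pics/scene0.png

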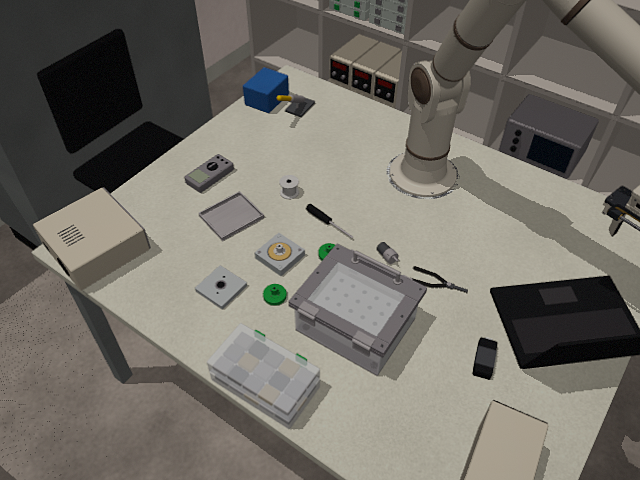

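Top view: honey wheel in the mould at (355,246). It could be confused with the green wheels at (327,208) and (317,279), the mould_top slab at (373,185) and the spool at (408,326). I choose the honey one. The tray is at (431,258) and the box at (245,222), with its handle at about (245,254). In the scene view the wheel is at (280,250) and the handle at about (388,267).

```bash
cat > h.py <<'E'
from bench import sensors, optics, env
import cv2, numpy as np
np.set_printoptions(precision=4,suppress=True)
def ray(n,px):
    c=optics.calibration(n); k=c["k1"]
    d=cv2.undistortPoints(np.array([[px]],float),c["mtx"],np.array([k,0,0,0.]))[0,0]
    return c["origin"],c["attitude"]@np.r_[d,1]
def onz(n,px,z):
    o,d=ray(n,px); return o+d*(z-o[2])/d[2]
def pix(n,p):
    c=optics.calibration(n); q=c["attitude"].T@(np.array(p)-c["origin"])
    x=q[:2]/q[2]; x=x*(1+c["k1"]*(x@x)); return c["mtx"][:2,:2]@x+c["mtx"][:2,2]
def blob(n,im,lo,hi,roi):
    x0,y0,x1,y1=roi; m=np.zeros(im.shape[:2],np.uint8)
    m[y0:y1,x0:x1]=cv2.inRange(cv2.cvtColor(im,cv2.COLOR_RGB2HSV),lo,hi)[y0:y1,x0:x1]
    cs,_=cv2.findContours(m,cv2.RETR_EXTERNAL,cv2.CHAIN_APPROX_NONE); return max(cs,key=cv2.contourArea)
E
python3 - <<'E'
from h import *
T=optics.capture("top"); S=optics.capture("scene")
for n,im,roi in(("top",T,(335,228,375,266)),("scene",S,(255,232,305,275))):
    c=blob(n,im,(10,70,80),(30,255,255),roi); e=cv2.fitEllipse(cv2.convexHull(c)); print(n,e,cv2.contourArea(c),onz(n,e[0],.026))
    x,y,w,h=roi[0],roi[1],roi[2]-roi[0],roi[3]-roi[1]
# crops
a=cv2.resize(T[160:280,180:340],None,fx=5,fy=5,interpolation=3)[:600]
b1=cv2.resize(T[220:300,330:470],None,fx=5.7,fy=5.7,interpolation=3)
b2=cv2.resize(S[180:300,190:350],None,fx=5,fy=5,interpolation=3)
for n,i in(("boxcrop",a),("wheelcrop",b1),("scenecrop",b2)):cv2.imwrite(f"pics/{n}.png",i[...,::-1]);print(i.shape)
E
```

```text
top ((354.9395751953125, 246.34262084960938), (21.85489273071289, 22.04067039489746), 96.92000579833984) 354.5 [ 0.5421 -0.1561  0.026 ]
scene ((279.20556640625, 251.1495361328125), (17.631450653076172, 22.866918563842773), 86.50409698486328) 293.5 [ 0.5418 -0.1561  0.026 ]
(600, 800, 3)
(456, 798, 3)
(600, 800, 3)
```

View pics/boxcrop.png

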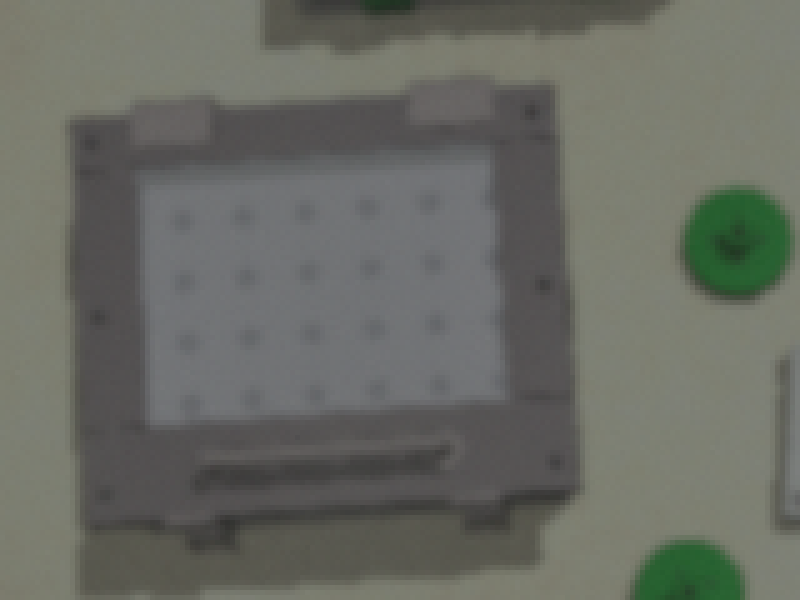

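View pics/wheelcrop.png

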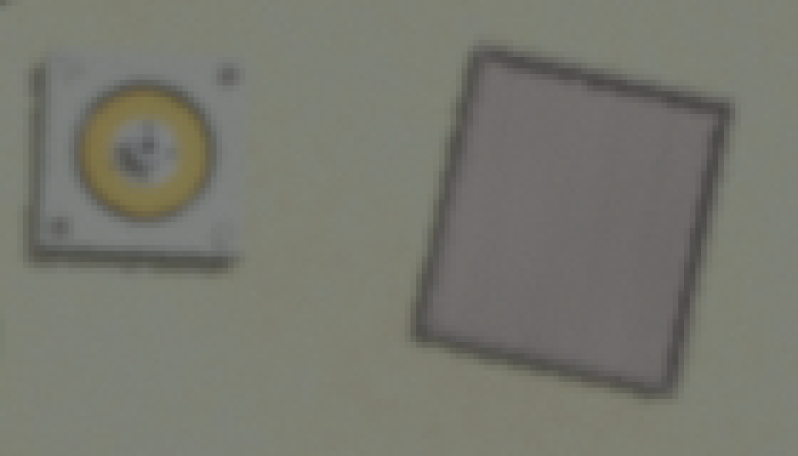

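The crops confirm the choice: honey disc with aluminium stub in the pale mould at crop (145,152). Tray corners are at (482,48), (728,105), (668,392) and (420,335). Lid corners are at (70,120), (553,87), (577,490) and (85,522), and the bar runs from about (198,465) to (455,443).

```bash
python3 - <<'E'
from h import *
q=[onz("top",((x+.5)/5.7+329.5,(y+.5)/5.7+219.5),.016) for x,y in((482,48),(728,105),(668,392),(420,335))]
q=np.array(q);print("tray",q,q.mean(0))
f=lambda x,y,z:onz("top",((x+.5)/5+179.5,(y+.5)/5+159.5),z)
L=np.array([f(*p,.127) for p in((70,120),(553,87),(577,490),(85,522))]);print("lid",L,[np.linalg.norm(L[i]-L[(i+1)%4]) for i in range(4)],L.mean(0))
yv=(L[0]-L[1]+L[3]-L[2]);a=np.arctan2(-yv[0],yv[1]);print("yaw",a)
c=L.mean(0);R=np.array([[np.cos(a),-np.sin(a)],[np.sin(a),np.cos(a)]])
print("handle from lid",c[:2]+R@[-.085,0], "bar ends",f(198,465,.163),f(455,443,.163))
for s in(-.06,0,.06):
  p=np.r_[c[:2]+R@[-.085,s],.163]; print("pix",pix("top",p),pix("scene",p))
S=optics.capture("scene");cv2.imwrite("pics/hs.png",cv2.resize(S[235:335,315:435],None,fx=6,fy=6,interpolation=3)[...,::-1])
s=sensors.read_state();R=s["tcp_rot"];p=s["eef_pos"]
for n,t in(("above wheel",[.542,-.156,.16]),):print(n,R.T@(np.array(t)-p)*1000)
E
```

```text
tray [[ 0.591  -0.3276  0.016 ]
 [ 0.5583 -0.4482  0.016 ]
 [ 0.4167 -0.4082  0.016 ]
 [ 0.4485 -0.2884  0.016 ]] [ 0.5036 -0.3681  0.016 ]
lid [[0.7109 0.2766 0.127 ]
 [0.7203 0.0167 0.127 ]
 [0.5022 0.009  0.127 ]
 [0.4933 0.267  0.127 ]] [np.float64(0.2600831742692479), np.float64(0.2182725386916964), np.float64(0.2581251110121592), np.float64(0.2177762805848915)] [0.6067 0.1423 0.127 ]
yaw 0.035206174296036036
handle from lid [0.5217 0.1393] bar ends [0.5163 0.2006 0.163 ] [0.5235 0.0691 0.163 ]
pix [266.5829 248.2143] [355.7972 253.085 ]
pix [243.141  249.7664] [376.7982 263.5072]
pix [219.7224 251.3168] [398.4381 274.2476]
above wheel [-563.8742 -658.9442   66.789 ]
```

View pics/hs.png

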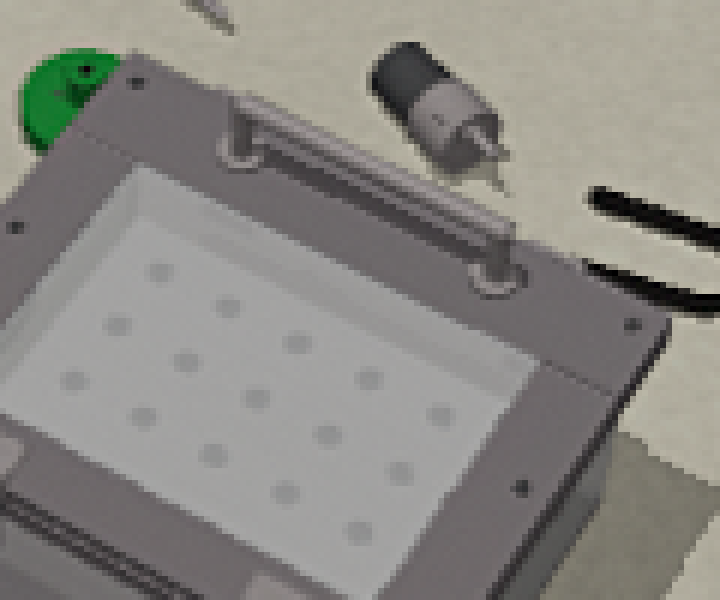

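```bash
python3 -m pendant '[{"grip":0,"slide":[-141,-165,10],"dr":[0,0,0.318]},{"grip":0,"slide":[-141,-165,10],"dr":[0,0,0.318]},{"grip":0,"slide":[-141,-165,10],"dr":[0,0,0.318]},{"grip":0,"slide":[-141,-165,10],"dr":[0,0,0.318]},{"grip":0,"slide":[-282,-329,20],"dr":[0,0,0.636]},{"grip":0,"slide":[-282,-329,20],"dr":[0,0,0.636]},{"grip":0,"slide":[-282,-329,20],"dr":[0,0,0.636]},{"grip":0,"slide":[-282,-329,20],"dr":[0,0,0.636]},{"grip":0,"slide":[-423,-494,40],"dr":[0,0,0.954]},{"grip":0,"slide":[-423,-494,40],"dr":[0,0,0.954]},{"grip":0,"slide":[-423,-494,40],"dr":[0,0,0.954]},{"grip":0,"slide":[-423,-494,40],"dr":[0,0,0.954]},{"grip":0,"slide":[-564,-659,90],"dr":[0,0,1.272]},{"grip":0,"slide":[-564,-659,90],"dr":[0,0,1.272]},{"grip":0,"slide":[-564,-659,90],"dr":[0,0,1.272]},{"grip":0,"slide":[-564,-659,90],"dr":[0,0,1.272]},{"grip":0,"slide":[-564,-659,90],"dr":[0,0,1.272]}]' 30
python3 - <<'E'
from h import *
s=sensors.read_state();print(s["t"],s["joints"],s["tcp_rot"],s["wrist_force"])
print((s["tcp_rot"].T@(np.array([.542,-.156,.029])-s["eef_pos"]))*1000)
E
```

```text
t: 2.38
eef_pos: [0.5421, -0.1593, 0.1359]
tcp_rot: [[-0.03, 1.0, -0.001], [1.0, 0.03, -0.002], [-0.002, -0.001, -1.0]]
wrist_force: [-0.2, 1.0, 0.2]
gripper_width: 0.0461
gripper_force: 0.0
2.375 [ 0.0603  0.4307  0.222   1.8651 -0.1193  0.8592  0.371 ] [[-0.0302  0.9995 -0.0009]
 [ 0.9995  0.0302 -0.0016]
 [-0.0016 -0.001  -1.    ]] [-0.1742  0.9785  0.1568]
[  3.4713   0.1526 106.8524]
```

```bash
python3 -m pendant '[{"grip":0,"slide":[0,0,40],"dr":[0,0,0]},{"grip":0,"slide":[0,0,70],"dr":[0,0,0]},{"grip":0,"slide":[0,0,70],"dr":[0,0,0]},{"grip":0,"slide":[0,0,70],"dr":[0,0,0]}]'
python3 - <<'E'
from h import *
s=sensors.read_state()
print((s["tcp_rot"].T@(np.array([.542,-.156,.029])-s["eef_pos"]))*1000)
S=optics.capture("scene");cv2.imwrite("pics/w1.png",cv2.resize(S[195:295,220:340],None,fx=6,fy=6,interpolation=3)[...,::-1])
E
```

```text
t: 2.88
eef_pos: [0.5428, -0.1552, 0.0678]
tcp_rot: [[-0.036, 0.999, 0.001], [0.999, 0.036, 0.0], [0.0, 0.001, -1.0]]
wrist_force: [0.1, 0.6, -0.1]
gripper_width: 0.0457
gripper_force: 0.0
[-0.8151 -0.8743 38.8015]
```

View pics/w1.png

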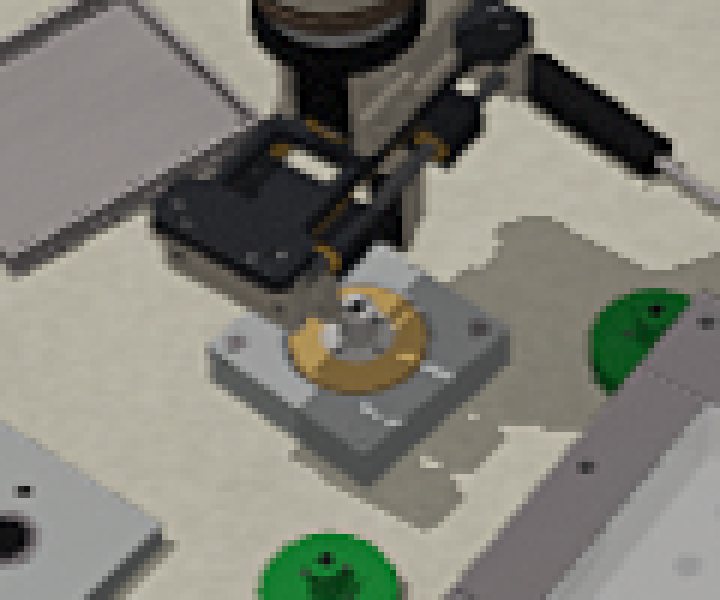

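The fingers straddle the stub at crop (358,318), well aligned and clear of the green wheels. I'll descend and grip.

```bash
python3 -m pendant '[{"grip":0,"slide":[-1,-1,25],"dr":[0,0,0]},{"grip":0,"slide":[-1,-1,38],"dr":[0,0,0]},{"grip":0,"slide":[-1,-1,38],"dr":[0,0,0]},{"grip":-1,"slide":[-1,-1,38],"dr":[0,0,0]},{"grip":-1,"slide":[-1,-1,38],"dr":[0,0,0]},{"grip":-1,"slide":[-1,-1,38],"dr":[0,0,0]},{"grip":-1,"slide":[-1,-1,38],"dr":[0,0,0]},{"grip":-1,"slide":[-1,-1,38],"dr":[0,0,0]},{"grip":-1,"slide":[-1,-1,38],"dr":[0,0,0]}]' 30
```

```text
t: 4.05
eef_pos: [0.5416, -0.1568, 0.0292]
tcp_rot: [[-0.035, 0.999, 0.001], [0.999, 0.035, -0.0], [-0.0, 0.001, -1.0]]
wrist_force: [-0.4, 0.2, 7.2]
gripper_width: 0.0168
gripper_force: 30.0
```

```bash
python3 -m pendant '[{"grip":-1,"slide":[0,0,-4],"dr":[0,0,0]},{"grip":-1,"slide":[0,0,-10],"dr":[0,0,0]},{"grip":-1,"slide":[0,0,-18],"dr":[0,0,0]},{"grip":-1,"slide":[0,0,-28],"dr":[0,0,0]},{"grip":-1,"slide":[0,0,-45],"dr":[0,0,0]},{"grip":-1,"slide":[0,0,-70],"dr":[0,0,0]},{"grip":-1,"slide":[0,0,-70],"dr":[0,0,0]},{"grip":-1,"slide":[0,0,-70],"dr":[0,0,0]}]'
python3 - <<'E'
from h import *
s=sensors.read_state()
print((s["tcp_rot"].T@(np.array([.504,-.368,.1])-s["eef_pos"]))*1000)
S=optics.capture("scene");cv2.imwrite("pics/w2.png",cv2.resize(S[175:295,200:340],None,fx=5,fy=5,interpolation=3)[...,::-1])
E
```

```text
t: 5.05
eef_pos: [0.5409, -0.1566, 0.0987]
tcp_rot: [[-0.035, 0.999, -0.0], [0.999, 0.035, 0.0], [0.0, -0.0, -1.0]]
wrist_force: [-0.3, 0.3, -0.8]
gripper_width: 0.0171
gripper_force: 30.0
[-209.9475  -44.2553   -1.3084]
```

View pics/w2.png

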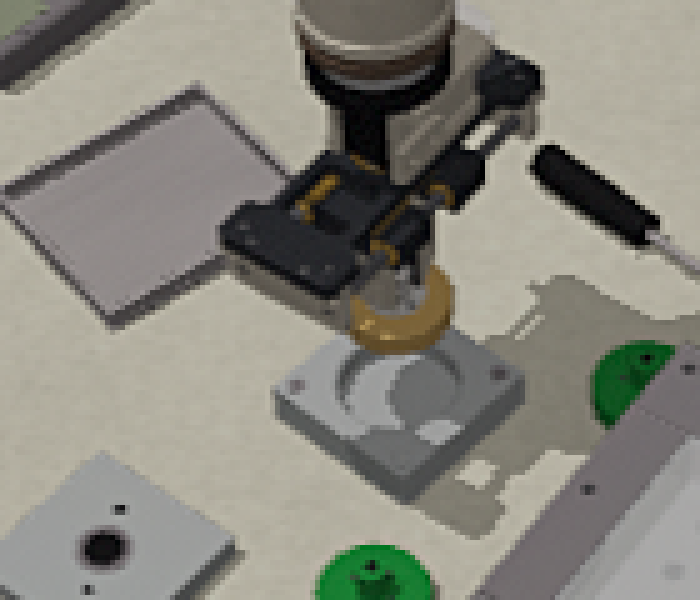

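Wheel held at crop (400,310), with the cavity empty below it. Next is the tray.

```bash
python3 -m pendant '[{"grip":-1,"slide":[-50,-10,0],"dr":[0,0,0]},{"grip":-1,"slide":[-100,-21,0],"dr":[0,0,0]},{"grip":-1,"slide":[-150,-32,0],"dr":[0,0,0]},{"grip":-1,"slide":[-190,-40,0],"dr":[0,0,0]},{"grip":-1,"slide":[-210,-44,0],"dr":[0,0,0]},{"grip":-1,"slide":[-210,-44,0],"dr":[0,0,0]},{"grip":-1,"slide":[-210,-44,30],"dr":[0,0,0]},{"grip":-1,"slide":[-210,-44,55],"dr":[0,0,0]},{"grip":-1,"slide":[-210,-44,68],"dr":[0,0,0]},{"grip":-1,"slide":[-210,-44,71],"dr":[0,0,0]},{"grip":-1,"slide":[-210,-44,73],"dr":[0,0,0]},{"grip":-1,"slide":[-210,-44,74],"dr":[0,0,0]},{"grip":-1,"slide":[-210,-44,74],"dr":[0,0,0]}]'
```

```text
t: 6.72
eef_pos: [0.5049, -0.3685, 0.0253]
tcp_rot: [[-0.035, 0.999, 0.001], [0.999, 0.035, -0.001], [-0.001, 0.001, -1.0]]
wrist_force: [-0.4, 0.1, -1.5]
gripper_width: 0.017
gripper_force: 30.0
```

```bash
python3 -m pendant '[{"grip":-1,"slide":[0,0,1],"dr":[0,0,0]},{"grip":-1,"slide":[0,0,2],"dr":[0,0,0]},{"grip":-1,"slide":[0,0,2.5],"dr":[0,0,0]},{"grip":-1,"slide":[0,0,2.5],"dr":[0,0,0]}]'
```

```text
t: 7.22
eef_pos: [0.5047, -0.3684, 0.0232]
tcp_rot: [[-0.035, 0.999, 0.0], [0.999, 0.035, 0.0], [0.0, 0.0, -1.0]]
wrist_force: [-2.0, 1.7, 6.7]
gripper_width: 0.0169
gripper_force: 30.0
```

Contact (6.7 N). I'll release gently and rise.

```bash
python3 -m pendant '[{"grip":-0.45,"slide":[0,0,0],"dr":[0,0,0]},{"grip":-0.4,"slide":[0,0,0],"dr":[0,0,0]},{"grip":0,"slide":[0,0,0],"dr":[0,0,0]},{"grip":0,"slide":[0,0,0],"dr":[0,0,0]},{"grip":0,"slide":[0,0,-15],"dr":[0,0,0]},{"grip":0,"slide":[0,0,-50],"dr":[0,0,0]},{"grip":0,"slide":[0,0,-100],"dr":[0,0,0]},{"grip":0,"slide":[0,0,-160],"dr":[0,0,0]},{"grip":0,"slide":[0,0,-210],"dr":[0,0,0]},{"grip":0,"slide":[0,0,-240],"dr":[0,0,0]},{"grip":0,"slide":[0,0,-240],"dr":[0,0,0]},{"grip":0,"slide":[0,0,-240],"dr":[0,0,0]}]'
python3 - <<'E'
from h import *
s=sensors.read_state()
print((s["tcp_rot"].T@(np.array([.521,.138,.25])-s["eef_pos"]))*1000,s["joints"])
S=optics.capture("scene");cv2.imwrite("pics/w3.png",cv2.resize(S[175:295,180:340],None,fx=5,fy=5,interpolation=3)[...,::-1])
c=blob("scene",S,(10,70,80),(30,255,255),(190,175,290,250));e=cv2.fitEllipse(cv2.convexHull(c));print(e,onz("scene",e[0],.018))
E
```

```text
t: 8.72
eef_pos: [0.5041, -0.3678, 0.2619]
tcp_rot: [[-0.035, 0.999, -0.001], [0.999, 0.035, 0.001], [0.001, -0.0, -1.0]]
wrist_force: [0.2, 0.5, 0.2]
gripper_width: 0.046
gripper_force: 0.0
[504.8668  34.6554  12.1651] [ 0.3804  0.3978  0.2757  1.6005 -0.1154  1.16    0.7169]
((231.6027374267578, 213.9503173828125), (18.28386116027832, 21.50780487060547), 81.07681274414062) [ 0.5052 -0.3656  0.018 ]
```

View pics/w3.png

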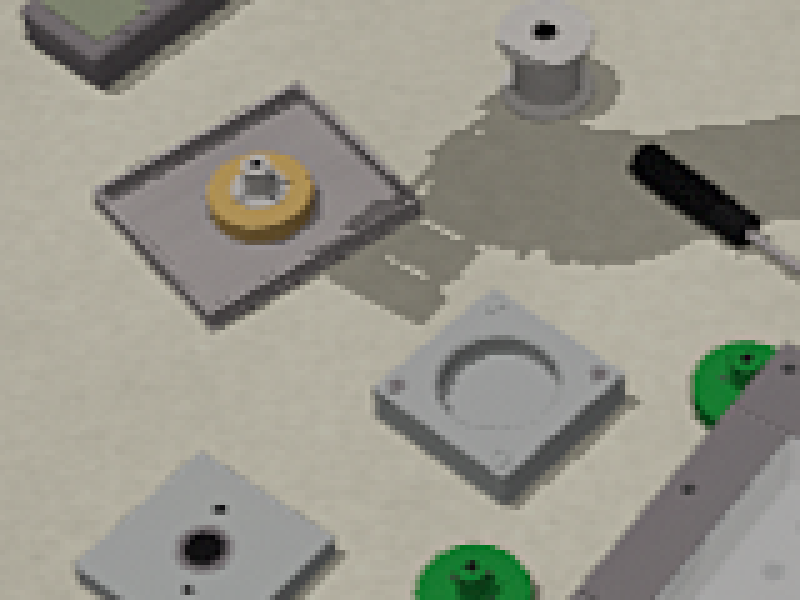

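Wheel lies hub up, centred in the tray at crop (262,195). Next, the lid handle.

```bash
python3 -m pendant '[{"grip":0,"slide":[60,4,0],"dr":[0,0,0]},{"grip":0,"slide":[120,8,0],"dr":[0,0,0]},{"grip":0,"slide":[180,12,0],"dr":[0,0,0]},{"grip":0,"slide":[240,17,0],"dr":[0,0,0]},{"grip":0,"slide":[300,21,0],"dr":[0,0,0]},{"grip":0,"slide":[360,25,0],"dr":[0,0,0]},{"grip":0,"slide":[420,29,0],"dr":[0,0,0]},{"grip":0,"slide":[470,33,0],"dr":[0,0,0]},{"grip":0,"slide":[505,35,0],"dr":[0,0,0]},{"grip":0,"slide":[505,35,12],"dr":[0,0,0]},{"grip":0,"slide":[505,35,30],"dr":[0,0,0]},{"grip":0,"slide":[505,35,60],"dr":[0,0,0]},{"grip":0,"slide":[505,35,60],"dr":[0,0,0]},{"grip":0,"slide":[505,35,60],"dr":[0,0,0]}]' 8
python3 - <<'E'
from h import *
s=sensors.read_state()
print((s["tcp_rot"].T@(np.array([.521,.138,.145])-s["eef_pos"]))*1000,s["joints"])
S=optics.capture("scene");cv2.imwrite("pics/h1.png",cv2.resize(S[195:315,300:440],None,fx=5,fy=5,interpolation=3)[...,::-1])
E
```

```text
t: 10.52
eef_pos: [0.5219, 0.1369, 0.2023]
tcp_rot: [[-0.034, 0.999, -0.001], [0.999, 0.034, -0.0], [-0.0, -0.001, -1.0]]
wrist_force: [0.4, 0.2, -0.4]
gripper_width: 0.0458
gripper_force: 0.0
[ 1.1853 -0.8719 57.2543] [-0.3044  0.2996 -0.0024  1.8657  0.0012  0.9769 -0.2735]
```

View pics/h1.png

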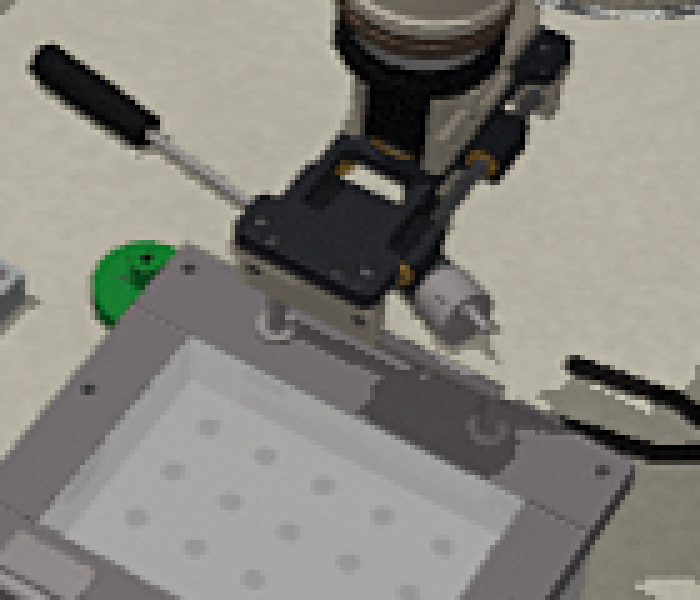

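The tool is over the bar (ends at crop (270,310) and (500,385)), with the near finger behind it. I'll descend and close softly first.

```bash
python3 -m pendant '[{"grip":0,"slide":[1,-1,25],"dr":[0,0,0]},{"grip":0,"slide":[1,-1,45],"dr":[0,0,0]},{"grip":0,"slide":[1,-1,56],"dr":[0,0,0]},{"grip":0,"slide":[1,-1,56],"dr":[0,0,0]},{"grip":-1,"slide":[1,-1,56],"dr":[0,0,0]},{"grip":-1,"slide":[1,-1,56],"dr":[0,0,0]},{"grip":-1,"slide":[1,-1,56],"dr":[0,0,0]},{"grip":-1,"slide":[1,-1,56],"dr":[0,0,0]},{"grip":-1,"slide":[1,-1,56],"dr":[0,0,0]},{"grip":-1,"slide":[1,-1,56],"dr":[0,0,0]}]' 8
```

```text
t: 11.82
eef_pos: [0.5221, 0.1388, 0.1466]
tcp_rot: [[-0.035, 0.999, 0.002], [0.999, 0.035, 0.0], [0.0, 0.002, -1.0]]
wrist_force: [5.2, 1.3, -2.8]
gripper_width: 0.0096
gripper_force: 8.0
```

```bash
python3 -m pendant '[{"grip":-1,"slide":[0,1,0],"dr":[0,0,0]},{"grip":-1,"slide":[0,1,0],"dr":[0,0,0]},{"grip":-1,"slide":[0,1,0],"dr":[0,0,0]},{"grip":-1,"slide":[0,1,0],"dr":[0,0,0]}]' 60
python3 -m pendant '[{"grip":-1,"slide":[0,1,-0.5],"dr":[0,0,0]},{"grip":-1,"slide":[0,1,-1],"dr":[0,0,0]},{"grip":-1,"slide":[0,1,-1.5],"dr":[0.003,0,0]},{"grip":-1,"slide":[0,1,-2],"dr":[0.005,0,0]}]'
```

```text
t: 12.32
eef_pos: [0.5222, 0.1388, 0.1465]
tcp_rot: [[-0.035, 0.999, 0.001], [0.999, 0.035, 0.0], [0.0, 0.001, -1.0]]
wrist_force: [3.3, -0.1, 2.2]
gripper_width: 0.0084
gripper_force: 60.0
t: 12.82
eef_pos: [0.5222, 0.1388, 0.1474]
tcp_rot: [[-0.035, 0.999, -0.006], [0.999, 0.035, -0.0], [-0.0, -0.006, -1.0]]
wrist_force: [4.0, 1.2, -8.1]
gripper_width: 0.0086
gripper_force: 60.0
```

```bash
python3 -m pendant '[{"grip":-1,"slide":[0,0,-0.5],"dr":[0.002,0,0]},{"grip":-1,"slide":[0,0,-1],"dr":[0.004,0,0]},{"grip":-1,"slide":[0,0,-1.5],"dr":[0.006,0,0]},{"grip":-1,"slide":[0,0,-2],"dr":[0.008,0,0]}]'
python3 -m pendant '[{"grip":-1,"slide":[0,0,-0.5],"dr":[0.003,0,0]},{"grip":-1,"slide":[0,0,-1],"dr":[0.006,0,0]},{"grip":-1,"slide":[0,0,-1.5],"dr":[0.009,0,0]},{"grip":-1,"slide":[0,0,-2],"dr":[0.012,0,0]}]'
```

```text
t: 13.32
eef_pos: [0.5222, 0.1388, 0.1484]
tcp_rot: [[-0.035, 0.999, -0.015], [0.999, 0.035, -0.001], [-0.0, -0.015, -1.0]]
wrist_force: [7.9, 2.9, -19.4]
gripper_width: 0.0081
gripper_force: 60.0
t: 13.82
eef_pos: [0.5221, 0.1388, 0.1489]
tcp_rot: [[-0.035, 0.999, -0.027], [0.999, 0.035, -0.001], [-0.0, -0.027, -1.0]]
wrist_force: [11.5, 4.8, -29.9]
gripper_width: 0.0082
gripper_force: 60.0
```

```bash
python3 -m pendant '[{"grip":-1,"slide":[0,1,0],"dr":[0,0,0]},{"grip":-1,"slide":[0,1,0],"dr":[0,0,0]},{"grip":-1,"slide":[0,2,0],"dr":[0,0,0]},{"grip":-1,"slide":[0,2,0],"dr":[0,0,0]}]'
python3 - <<'E'
from h import *
s=sensors.read_state();print(s["torque"],s["wrist_force"],s["tcp_rot"].T@s["torque"])
E
```

```text
t: 14.32
eef_pos: [0.5221, 0.1387, 0.1488]
tcp_rot: [[-0.036, 0.999, -0.031], [0.999, 0.035, -0.002], [-0.001, -0.031, -1.0]]
wrist_force: [5.7, 3.4, -23.3]
gripper_width: 0.0084
gripper_force: 60.0
[ 0.5594 -1.2476 -0.0141] [  5.6564   3.3921 -23.3296] [-1.2667  0.5149 -0.0009]
```

```bash
python3 -m pendant '[{"grip":-1,"slide":[0,0.5,-0.5],"dr":[0,0,0]},{"grip":-1,"slide":[0,0.5,-0.5],"dr":[0,0,0]},{"grip":-1,"slide":[0,1,-1],"dr":[0,0,0]},{"grip":-1,"slide":[0,1,-1],"dr":[0,0,0]}]'
python3 - <<'E'
from h import *
S=optics.capture("scene");O=cv2.imread("pics/scene0.png")[...,::-1]
d=cv2.absdiff(S,O).max(2)[290:350,285:440];print((d>25).sum())
p=np.array([.6067,.1423]);R=np.array([[1,-.035],[.035,1]])
# front lid corner & edges: expected px shift per mm rise
for y in(-.13,.13):
  q=np.r_[p+R@[-.11,y],.123];print(pix("scene",q),pix("scene",q+[0,0,.01]))
a=cv2.resize(O[225:345,280:440],None,fx=2.5,fy=2.5,interpolation=3);b=cv2.resize(S[225:345,280:440],None,fx=2.5,fy=2.5,interpolation=3)
cv2.imwrite("pics/cmp.png",np.hstack([a,b])[...,::-1])
E
```

```text
t: 14.82
eef_pos: [0.5221, 0.1387, 0.1489]
tcp_rot: [[-0.036, 0.999, -0.033], [0.999, 0.036, -0.002], [-0.001, -0.033, -0.999]]
wrist_force: [4.6, 4.1, -26.7]
gripper_width: 0.0079
gripper_force: 60.0
446
[336.9478 245.4897] [337.0525 242.95  ]
[426.961  290.3008] [427.5422 287.8268]
```

```bash
python3 - <<'E'
from h import *
S=cv2.cvtColor(optics.capture("scene"),cv2.COLOR_RGB2GRAY).astype(np.float32);O=cv2.cvtColor(cv2.imread("pics/scene0.png"),cv2.COLOR_BGR2GRAY).astype(np.float32)
for n,(x0,y0,x1,y1) in dict(lidLeftFront=(400,276,436,308),lidRightFront=(318,236,345,262),holes=(330,275,380,315),hinge=(290,300,330,340),green=(262,282,292,308)).items():
    w=cv2.createHanningWindow((x1-x0,y1-y0),cv2.CV_32F);print(n,cv2.phaseCorrelate(O[y0:y1,x0:x1],S[y0:y1,x0:x1],w))
s=sensors.read_state();print(s["t"],s["eef_pos"],s["wrist_force"],s["torque"])
E
```

```text
lidLeftFront ((0.42058671920809587, -0.1326697704029165), 0.9248136232296625)
lidRightFront ((0.5002876826567402, 0.3561491757007893), 0.836983922087116)
holes ((-0.09589185471837425, 0.2102903744338498), 0.9377447504997254)
hinge ((-0.06603287083773424, -0.08750285790847911), 0.9561293709278107)
green ((-0.012069261321464353, 0.4369382503185175), 1.0241774717966716)
14.925 [0.5221 0.1387 0.1489] [  3.5602   2.7742 -25.91  ] [ 0.603  -1.1855 -0.0373]
```

```bash
python3 -m pendant '[{"grip":-1,"slide":[0,0,-0.5],"dr":[0,0,0]},{"grip":-1,"slide":[0,0,-1],"dr":[0,0,0]},{"grip":-1,"slide":[0,0,-1],"dr":[0,0,0]},{"grip":-1,"slide":[0,0,-1.5],"dr":[0,0,0]},{"grip":-1,"slide":[0,0,-1.5],"dr":[0,0,0]}]'
python3 -c "
from h import *
s=sensors.read_state();print(s['torque'],s['joint_torque'])"
```

```text
t: 15.55
eef_pos: [0.5221, 0.1387, 0.1492]
tcp_rot: [[-0.036, 0.999, -0.033], [0.999, 0.036, -0.002], [-0.001, -0.033, -0.999]]
wrist_force: [8.1, 4.2, -35.1]
gripper_width: 0.0082
gripper_force: 60.0
[ 0.8213 -1.9083  0.0233] [  1.2109 -65.5766   1.5247 -30.6513   0.2929   3.6511  -0.0486]
```

```bash
python3 -m pendant '[{"grip":-1,"slide":[0,1,0],"dr":[0,0,0]},{"grip":-1,"slide":[0,1,0],"dr":[0,0,0]},{"grip":-1,"slide":[0,1,0],"dr":[0,0,0]},{"grip":-1,"slide":[0,1,0],"dr":[0,0,0]},{"grip":-1,"slide":[0,1,0],"dr":[0,0,0]},{"grip":-1,"slide":[0,1,0],"dr":[0,0,0]}]' 60
```

```text
t: 16.3
eef_pos: [0.5221, 0.1387, 0.1492]
tcp_rot: [[-0.036, 0.999, -0.035], [0.999, 0.036, -0.003], [-0.002, -0.035, -0.999]]
wrist_force: [4.3, 2.6, -32.5]
gripper_width: 0.0082
gripper_force: 60.0
```

View pics/cmp.png

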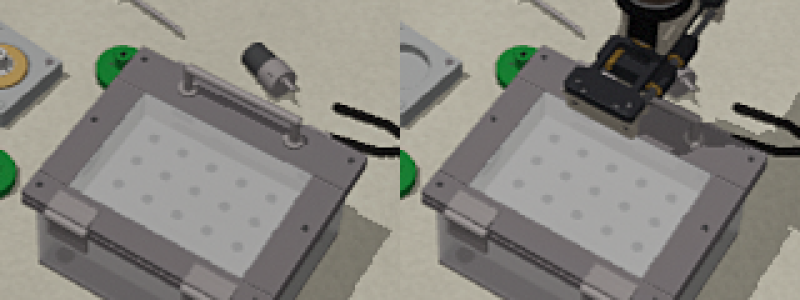

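The comparison (left before, right now) shows the fingers on the bar at (600,105) and the lid still shut against its gasket. I'll pull harder in small steps.

```bash
python3 -m pendant '[{"grip":-1,"slide":[0,0.3,-0.5],"dr":[0,0,0]},{"grip":-1,"slide":[0,0.5,-1],"dr":[0,0,0]},{"grip":-1,"slide":[0,0.5,-1],"dr":[0,0,0]},{"grip":-1,"slide":[0,0.5,-1],"dr":[0,0,0]}]' 60
python3 -c "
from h import *
s=sensors.read_state();print(s['torque'],s['qd'])"
```

```text
t: 16.8
eef_pos: [0.5221, 0.1387, 0.1493]
tcp_rot: [[-0.036, 0.999, -0.036], [0.999, 0.036, -0.003], [-0.002, -0.036, -0.999]]
wrist_force: [6.2, 4.7, -38.1]
gripper_width: 0.0079
gripper_force: 60.0
[ 0.8436 -1.5772 -0.0424] [-0.0001 -0.0005  0.0001 -0.0006  0.0007 -0.0003 -0.0002]
```

```bash
python3 -m pendant '[{"grip":-1,"slide":[0,0.5,-0.7],"dr":[0,0,0]},{"grip":-1,"slide":[0,0.5,-1],"dr":[0,0,0]},{"grip":-1,"slide":[0,0.5,-1],"dr":[0,0,0]}]' 60
```

```text
t: 17.18
eef_pos: [0.5221, 0.1387, 0.1495]
tcp_rot: [[-0.036, 0.999, -0.038], [0.999, 0.036, -0.003], [-0.002, -0.038, -0.999]]
wrist_force: [6.2, 5.6, -41.5]
gripper_width: 0.0082
gripper_force: 60.0
```

```bash
cat > dots.py <<'E'
from h import *
g=lambda i:cv2.cvtColor(i,cv2.COLOR_RGB2GRAY).astype(float)
S=np.mean([g(optics.capture("scene")) for _ in range(4)],0);O=g(cv2.imread("pics/scene0.png")[...,::-1].copy())
for x,y in((420,289),(402,316),(318,273),(338,249)):
    r=[]
    for I in(O,S):
        p=I[y-6:y+7,x-6:x+7]; yy,xx=np.mgrid[-6:7,-6:7]
        m=p[4:9,4:9]; k=np.unravel_index(m.argmin(),m.shape); cy,cx=k[0]+4,k[1]+4
        q=p[cy-3:cy+4,cx-3:cx+4]; w=np.clip(np.median(q)-3-q,0,None); yy,xx=np.mgrid[cy-3:cy+4,cx-3:cx+4]
        r.append(np.array([(w*xx).sum(),(w*yy).sum()])/w.sum())
    print((x,y),r[0],r[1]-r[0])
E
python3 dots.py
```

```text
(420, 289) [5.9483 5.75  ] [ 0.2367 -0.8762]
(402, 316) [5.5621 5.8621] [-0.0245 -0.1187]
(318, 273) [5.1369 5.3278] [-0.2991 -0.2634]
(338, 249) [4.9109 4.814 ] [ 0.0223 -0.6233]
```

The bolt dots show the lid's front edge up about 3 mm, so it is peeling. I'll continue slowly.

```bash
python3 -m pendant '[{"grip":-1,"slide":[0,0.5,-0.7],"dr":[0,0,0]},{"grip":-1,"slide":[0,1,-1.4],"dr":[0,0,0]},{"grip":-1,"slide":[0,1,-2],"dr":[0,0,0]},{"grip":-1,"slide":[0,1,-2],"dr":[0,0,0]}]' 60
python3 dots.py; python3 -c "
from h import *
s=sensors.read_state();print(s['torque'],s['eef_pos'],s['wrist_force'])"
```

```text
t: 17.88
eef_pos: [0.5242, 0.1389, 0.1574]
tcp_rot: [[-0.036, 0.999, -0.035], [0.999, 0.036, -0.002], [-0.001, -0.035, -0.999]]
wrist_force: [-8.8, 1.4, -6.2]
gripper_width: 0.0081
gripper_force: 60.0
(420, 289) [5.9483 5.75  ] [ 0.3275 -2.6796]
(402, 316) [5.5621 5.8621] [ 0.0868 -1.2074]
(318, 273) [5.1369 5.3278] [-0.3198 -1.1977]
(338, 249) [4.9109 4.814 ] [nan nan]
[0.173  1.81   0.0383] [0.5242 0.1388 0.1576] [-8.2836  1.2336 -7.1528]dots.py:10: RuntimeWarning: invalid value encountered in divide
  r.append(np.array([(w*xx).sum(),(w*yy).sum()])/w.sum())
```

The gasket broke free and the lid is up about 11 mm at the handle, under control, with only 6 N on the wrist. Next I'll open along the arc.

```bash
python3 -m pendant '[{"grip":-1,"slide":[0,-0.5,-1],"dr":[0.005,0,0]},{"grip":-1,"slide":[0,-0.5,-3],"dr":[0.015,0,0]},{"grip":-1,"slide":[0,0,-5],"dr":[0.026,0,0]},{"grip":-1,"slide":[0,0.2,-7],"dr":[0.036,0,0]},{"grip":-1,"slide":[0,0.5,-9],"dr":[0.047,0,0]},{"grip":-1,"slide":[0,0.8,-11],"dr":[0.057,0,0]},{"grip":-1,"slide":[0,1.1,-13],"dr":[0.067,0,0]},{"grip":-1,"slide":[0,1.5,-15],"dr":[0.078,0,0]},{"grip":-1,"slide":[0,2,-17],"dr":[0.088,0,0]},{"grip":-1,"slide":[0,2.5,-19],"dr":[0.098,0,0]},{"grip":-1,"slide":[0,3,-20],"dr":[0.104,0,0]},{"grip":-1,"slide":[0,3,-20],"dr":[0.104,0,0]},{"grip":-1,"slide":[0,3,-20],"dr":[0.104,0,0]}]' 60
python3 -c "
from h import *
s=sensors.read_state();print(s['torque'],s['eef_pos'],s['wrist_force'])
S=optics.capture('scene')
p=np.array([.6067,.1423]);R=np.array([[1,-.035],[.035,1]])
# left-front dot: find darkest near track predicted from its shut position
q=onz('scene',(419.95,288.75),.131);l=R.T@(q[:2]-p);print('dot box xy',l)
for th in np.arange(.1,.25,.02):
  a=.11-l[0];h=.008;x=.11-a*np.cos(th)+h*np.sin(th);z=.123+a*np.sin(th)+h*np.cos(th)
  print(round(th,2),pix('scene',np.r_[p+R@[x,l[1]],z]))
g=cv2.cvtColor(S,cv2.COLOR_RGB2GRAY);print(g[262:294,414:430])
"
```

```text
t: 19.7
eef_pos: [0.5295, 0.1391, 0.1789]
tcp_rot: [[-0.036, 0.99, -0.134], [0.999, 0.035, -0.005], [-0.0, -0.134, -0.991]]
wrist_force: [-6.8, 0.6, -3.3]
gripper_width: 0.0082
gripper_force: 60.0
[0.1135 1.4253 0.0454] [0.5295 0.1391 0.1789] [-6.7739  0.6442 -3.3067]
dot box xy [-0.0989  0.1156]
0.1 [420.8185 284.0308]
0.12 [420.93   283.1512]
0.14 [421.0254 282.2935]
0.16 [421.1045 281.4581]
0.18 [421.1672 280.6456]
0.2 [421.2134 279.8564]
0.22 [421.2429 279.0909]
0.24 [421.2555 278.3495]
[[178 176 173 172 176 178 174 174 174 174 174 173 173 178 181 178]
 [178 179 176 176 176 177 177 174 172 173 173 175 173 175 177 179]
 [182 182 181 179 177 177 177 173 171 176 177 176 172 173 174 174]
 [181 182 185 183 178 178 179 178 177 180 178 174 175 175 176 174]
 [ 62  45 135 182 181 184 186 183 181 183 178 176 176 174 175 177]
 [  1  12   8   3  37 136 184 181 180 184 180 178 174 174 175 177]
 [  5  16  21  20  16   6  47  44 132 179 178 179 181 177 176 175]
 [ 44  15   7  14  18  20  19  12   7  46  43 129 184 187 180 183]
 [141 100  61  37  15   4   9  18  20  20  12   7  45  95 136 179]
 
[... 840 characters left out ...]
  79  79  79  51   6  24  25]
 [ 76  76  76  75  77  75  77  76  75  76  80  67  28  10   9   4]
 [ 76  76  75  77  75  77  77  77  76  77  77  51  15   2   6   9]
 [ 76  74  76  76  77  77  75  76  77  76  62  93  77  63  49  18]
 [ 77  75  76  77  75  76  75  77  78  72  95 136 140 142 120  76]
 [ 75  74  76  76  76  76  75  77  74  64 126 131 127 129 128 133]
 [ 83  76  72  74  75  76  78  81  66  42  62  87 113 125 126 127]
 [125  94  81  83  85  76  75  80  40  29  66  66  71 124 125 124]
 [119 120 121 122 124  95  82  55  23  70  75  57  85 124 126 124]
 [113 114 117 118 121 126  97  40  56  74  71  51 107 126 123 125]
 [ 92 105 111 115 123 119  53  27  69  74  54  78 126 127 126 124]]
```

```bash
python3 -m pendant '[{"grip":-1,"slide":[0,-0.2,-2],"dr":[0.01,0,0]},{"grip":-1,"slide":[0,-0.3,-4],"dr":[0.02,0,0]},{"grip":-1,"slide":[0,-0.4,-6],"dr":[0.03,0,0]},{"grip":-1,"slide":[0,-0.4,-7.2],"dr":[0.04,0,0]},{"grip":-1,"slide":[0,-0.4,-7.2],"dr":[0.04,0,0]},{"grip":-1,"slide":[0,-0.4,-7.2],"dr":[0.04,0,0]},{"grip":-1,"slide":[0,-0.4,-7.2],"dr":[0.04,0,0]}]' 60
python3 -c "
from h import *
S=optics.capture('scene')
g=cv2.cvtColor(S,cv2.COLOR_RGB2GRAY).astype(float);q=g[276:283,417:425];w=np.clip(70-q,0,None);w[:, -1]=0;yy,xx=np.mgrid[276:283,417:425];print((w*xx).sum()/w.sum(),(w*yy).sum()/w.sum())
c=blob('scene',S,(10,70,80),(30,255,255),(190,175,290,250));e=cv2.fitEllipse(cv2.convexHull(c));print(e[0],onz('scene',e[0],.018))
O=cv2.imread('pics/scene0.png')[...,::-1]
for n,im in(('0',O),('1',S)):
  for r in((262,282,292,308),(318,240,345,262)):
    c=blob('scene',im,(45,120,40),(75,255,255),r);print(n,r,cv2.moments(c)['m10']/cv2.moments(c)['m00'],cv2.moments(c)['m01']/cv2.moments(c)['m00'])
"
```

```text
t: 20.62
eef_pos: [0.5319, 0.1393, 0.1865]
tcp_rot: [[-0.035, 0.985, -0.17], [0.999, 0.035, -0.006], [0.0, -0.17, -0.985]]
wrist_force: [-5.2, 0.7, -2.3]
gripper_width: 0.0086
gripper_force: 60.0
421.1223021582734 279.63309352517985
(231.63172912597656, 213.96595764160156) [ 0.5052 -0.3655  0.018 ]
0 (262, 282, 292, 308) 274.36001872659176 294.061797752809
0 (318, 240, 345, 262) 324.762091503268 249.86013071895422
1 (262, 282, 292, 308) 274.36001872659176 294.061797752809
1 (318, 240, 345, 262) 322.0 248.26865671641792
```

The lid is at about 0.206 rad (front edge about 45 mm up) and steady, and the wheel is unmoved in the tray.

```bash
python3 -c "
from bench import env
print(env.job_done())"
```

```text
the job is handed in; nothing more can be done
None
```

The wheel lies hub up in the tray, and the arm is holding the dry box lid about 45 mm open at its front edge; the gasket took about 42 N to break, not 14–18 N, and the job is handed in.

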